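# Seat the specimen carousel on its drive pin

## Task

The white carousel of the specimen turner sits loose and high on its spindle, with its notch away from the brass drive pin. Using a fingertip against one of its blue fins, push the carousel round until the notch in its rim is over the pin, then press down on its middle until it is level and fully home with the pin in the notch, and move clear. Do not lift the carousel, and leave everything else on the bench where it is.

Things in the scene. Friction and masses are not known exactly. Their poses are not given: they have to be found in the camera images.
- turner: The fixed slate-grey housing of the specimen turner, 190 x 190 mm and 30 mm tall, standing on the bench. Origin: centre of its underside, on the vertical spindle axis; z up. Its x axis points from the spindle axis towards the drive pin. A hidden 23 mm spindle on the axis centres the carousel.
- pin (a point): Point on top of the brass drive pin, 72 mm from the spindle axis, 74.5 mm above the housing's underside. The pin is a fixed radial key with a rounded top, 8 mm wide, from 66 to 94 mm from the axis, so its outer part always shows beyond the carousel's rim.
- carousel: Loose white disc, 160 mm across, 6 mm thick, 0.35 kg, on the hidden spindle. Origin: on its axis, 36 mm below the disc's top face; x axis points through the notch, z up. At first the origin is 46 mm above the turner's origin, the disc's underside 1.5 mm above the pin. It turns either way with under 2 N at a fin and stays where left. Seated, it is 8 mm lower: origin 38 mm above the turner's.
- notch (a point): Middle of the notch in the carousel's rim, at the height of the top face, 72 mm from the carousel's axis. The notch is 14 mm wide, open at the rim and 18 mm deep radially, cut right through, with a red stripe along each side.
- hub (a point): Top centre of the carousel's flat grey hub, the place to press: 44 mm across, 6 mm above the disc's top face, on the axis. With the notch over the pin, about 8 N down pushes a stiff collar (friction, no spring back) 8 mm to a rigid seat; otherwise the disc lands on the pin and stays high or tilted.
- fin0 (a point): Top middle of a blue fin standing on the carousel, 60 degrees anticlockwise (from above) from the notch, 56 mm from the axis. Each fin is a radial plate, 30 mm long (41 to 71 mm from the axis), 8 mm thick, 26 mm tall above the disc's top face.
- fin1 (a point): The same for the fin opposite the notch (180 degrees from it).
- fin2 (a point): The same for the fin 60 degrees clockwise from the notch.
- specimen_jar: Clear jar with a yellow lid, 56 mm across, 65 mm tall, standing beside the turner; leave it. Origin: centre of its underside.
- jar_lid: Flat white jar lid, 84 mm across, 11 mm tall, lying on the other side of the turner; leave it. Origin: centre of its underside.
- cassette_pink: Pink tissue cassette, 40 x 28 x 6 mm, lying in front of the turner; leave it. Origin: centre of its underside.
- cassette_green: Green tissue cassette, 40 x 28 x 6 mm, lying in front of the turner; leave it. Origin: centre of its underside.
- marker: White and red marker pen, 126 mm long, 15 mm thick, lying on the bench; leave it. Origin: below its middle.
- tablet: White tablet computer, 170 x 240 x 8 mm, lying to the robot's right; leave it. Origin: centre of its underside.
- forceps: Steel forceps, 125 mm long, 4 mm thick, lying to the robot's left; leave them. Origin: below their middle.
Not all that is in view belongs to the job. Leave any green or orange look-alike of the carousel alone.

How it is judged:
At the end, for the whole second after the job is handed in: The carousel is down on its seat (origin within 1.5 mm of its seated height of 38 mm above the housing's underside), level within 0.03 rad, centred within 3 mm, the notch within 5 mm of the pin, and at rest (z of carousel in the frame of turner below 0.0395 m and horizontal distance between notch and pin below 0.005 m and horizontal distance between carousel and turner below 0.003 m and angle between carousel's own z axis and vertical below 0.03 rad and linear speed of carousel below 0.01 m/s); the robot touches nothing.
It fails at once if the carousel is lifted more than 5 mm above its starting height on the turner (z of carousel in the frame of turner above 0.051 m).
It fails at once if another thing on the bench is moved more than 20 mm (distance of any of specimen_jar, jar_lid, cassette_pink, cassette_green, marker, tablet, forceps from where it was at the start of the episode above 0.02 m).
It also fails if it takes over 53 s, if anything falls off the work surface, if the arm or the gripper's body presses on something with over 40 N, if the wrist force passes 120 N, or if a joint passes its speed limit or range.

## Robot

A 6-joint arm with a two-finger parallel gripper is mounted at the origin on the work surface. World frame = base frame: x ahead of the robot, y to its left, z up, the work surface at z = 0. Lengths are in m, angles in rad, forces in N, time in s.
With the tool pointing down it reaches from about 0.25 to 0.8 m from the base axis. Payload 8.5 kg.
Tool frame: the origin (TCP) lies midway between the tips of the shut fingers; the grasp point (between the pads) lies 19 mm behind it; z points along the fingers, y is the line along which they close (so a half turn about z gives the same grasp; the last joint's range is limited). The gripper opens to 85 mm and grips with 20 to 120 N. Pads are 22 mm wide; open, the fingers measure 114 mm over their backs; the gripper's body (76 mm by 85 mm) begins 54 mm behind the grasp point. The pads swing forward as they close: fully open they stand 13 mm farther back than shut.
Start: joints at [1.345, 0.238, -0.013, 1.319, 0, 1.571], TCP at [0.118, 0.512, 0.231] pointing down, gripper open.
Joint ranges: [-2.66, 2.66], [-1.03, 1.9], [-1.14, 1.46], [-1.82, 2.27], [-1.45, 1.34], [-3.14, 3.14]. Speed limits (rad/s): [2.22, 2.22, 2.79, 3.14, 3.14, 3.14].

## Interface

Orientations are given as a unit quaternion [x, y, z, w].
In Python, from plant import sense, snapshot, camera_params, close_job, find_in gives the robot as it stands. The module is installed in compiled form; this text tells all that it offers.
- The arm moves only by the tool send_rows, never from a script. Its argument "targets" is a list of rows, each a list of 3 entries, a list of its own where there are three numbers: the shift along the world's x, y, z in mm, then the turn, a rotation vector about the world's x, y, z in degrees, then the closure in counts, from 0 (fully open) to 255 (shut). In form: [[[dx, dy, dz], [wx, wy, wz], jaw], ...]. A call has 1 to 20 rows; each row is the pose to reach, as a shift and turn from the pose commanded when the call began; what a row does not reach only later rows make up. A row lasts 1/8 s, in which the tool goes at most 62.5 mm and 10.7 degrees, less where a joint would pass 70% of its speed; a pose out of reach is approached as far as the arm can. A call with a gripper value outside its range is refused whole. The fingers move at their own pace and stop on an object; "squeeze" is the grip in N (left out, the last holds). Time passes only in rows, so rows that repeat a pose let the fingers close. It gives the time, the measured TCP pose, the force, the opening and the grip force at its end, in the units of the state.
- sense(): the state, without advancing time (a new reading comes with each control period).
- snapshot(name): name is "side" or "top"; returns the picture (400x640x3 uint8, red, green, blue); there is no depth.
- camera_params(name): a dict with "mtx" (3x3 intrinsics, pixels), "extrinsics" (4x4, takes a point from world to camera coordinates). Camera axes: x right, y down, z forward; pixel columns grow to the right and rows downward; lengths in m; the calibration is good to about 2 mm. A picture is of the moment at which its call begins. camera_params takes no time and is no camera call.
- close_job(): hands the job in; it is judged then, once.
Trained networks look in the newest picture that a camera, given by its name, has taken for a name from the list of things; names that differ only in an ending like _2 or _b are one class to them, and where a whole thing is asked for, a point or a joint stands for the part that bears it (a point fixed in the world has none). Each returns a list of dicts, best first, with "conf" (0 to 1); they miss things now and then, are a little off and sometimes report something else, mostly with a low value. They report only what shows in the picture. A call takes as long as a camera call. They do not tell look-alikes from the thing itself.
- find_in(camera, thing): "bbox" ([centre column, centre row, width, height] in pixels, round what is visible of it).
The state is a dict: "time": time; "qpos": joint angles; "qd": joint speeds; "tau": joint torques, N m; "position": TCP position; "eef_rot": TCP orientation; "force": force on the tool from outside, world axes, zero at the start; "moment": the same for the moment, N m; "gripper_width": finger opening in m; "grip_force": force on a finger pad.
Only numpy, scipy, OpenCV 4.12 (cv2) and the standard library are available. Lean on these libraries where they do the work, as an engineer would, in place of code of your own. Each camera call takes 0.05 s, during which the arm holds its last target. There are 200 camera calls.

## Working session

There is one attempt and no reset: what is moved stays moved. The work goes in short steps, Python scripts to look and compute and a tool call to move; the robot and the scene stay as the last step left them, time stands still between calls to the robot, and variables do not carry over. Pictures are saved under pics/ and viewed, at most 10 in all, crops included, and the job is handed in when it is done.

Besides the shell and the picture viewer there is one more tool, called after "Call:" as name([rows], argument=value, ...), one row to a line, values as JSON. send_rows: Moves the arm, as the interface text tells. Its arguments: {"type":"object","properties":{"targets":{"type":"array"},"squeeze":{"type":"number"}},"required":["targets"]}

```bash
mkdir -p pics
python3 - <<'E'
from plant import *
import cv2,numpy as np
for n in("top","side"):
    im=snapshot(n);cv2.imwrite(f"pics/{n}0.png",im[:,:,::-1])
    p=camera_params(n);print(n,np.round(p["mtx"],1).tolist(),np.round(p["extrinsics"],3).tolist())
    for t in("turner","carousel","pin","notch","hub","fin0"):
        print(t,[(np.round(d["bbox"]).tolist(),round(d["conf"],2)) for d in find_in(n,t)[:4]])
s=sense();print(s["time"],s["position"],s["eef_rot"],s["force"])
E
```

```text
top [[361.3, 0.0, 318.3], [0.0, 361.3, 207.2], [0.0, 0.0, 1.0]] [[0.015, -1.0, 0.016, 0.004], [-0.993, -0.017, -0.118, 0.51], [0.118, -0.015, -0.993, 1.389], [0.0, 0.0, 0.0, 1.0]]
turner [([303.0, 206.0, 56.0, 54.0], 0.96)]
carousel [([262.0, 268.0, 40.0, 42.0], 0.89), ([368.0, 251.0, 41.0, 47.0], 0.81), ([176.0, 255.0, 41.0, 44.0], 0.77), ([303.0, 205.0, 42.0, 42.0], 0.76)]
pin [([305.0, 206.0, 56.0, 59.0], 0.58)]
notch [([260.0, 268.0, 44.0, 40.0], 0.97), ([362.0, 158.0, 42.0, 36.0], 0.89), ([366.0, 253.0, 38.0, 41.0], 0.8), ([176.0, 255.0, 44.0, 42.0], 0.79)]
hub [([368.0, 252.0, 42.0, 43.0], 0.96), ([362.0, 159.0, 39.0, 39.0], 0.78), ([179.0, 258.0, 43.0, 41.0], 0.73), ([303.0, 205.0, 42.0, 40.0], 0.65)]
fin0 [([303.0, 204.0, 42.0, 45.0], 0.98), ([259.0, 266.0, 39.0, 49.0], 0.97), ([364.0, 158.0, 38.0, 44.0], 0.96), ([371.0, 252.0, 38.0, 40.0], 0.91)]
side [[485.7, 0.0, 321.1], [0.0, 485.7, 203.8], [0.0, 0.0, 1.0]] [[-0.998, -0.069, 0.003, 0.515], [-0.035, 0.477, -0.878, 0.107], [0.059, -0.876, -0.478, 1.467], [0.0, 0.0, 0.0, 1.0]]
turner [([321.0, 245.0, 76.0, 43.0], 0.65)]
carousel [([376.0, 197.0, 46.0, 28.0], 0.95), ([402.0, 367.0, 81.0, 67.0], 0.92), ([407.0, 272.0, 64.0, 44.0], 0.88), ([319.0, 223.0, 56.0, 32.0], 0.84)]
pin [([318.0, 246.0, 76.0, 43.0], 0.58), ([320.0, 223.0, 59.0, 31.0], 0.27)]
notch [([407.0, 273.0, 65.0, 41.0], 0.71), ([403.0, 366.0, 81.0, 65.0], 0.68), ([266.0, 199.0, 46.0, 22.0], 0.65), ([321.0, 222.0, 54.0, 32.0], 0.63)]
hub [([269.0, 198.0, 51.0, 25.0], 0.8), ([402.0, 368.0, 84.0, 63.0], 0.75), ([319.0, 221.0, 56.0, 31.0], 0.73), ([374.0, 195.0, 49.0, 27.0], 0.56)]
fin0 [([320.0, 220.0, 56.0, 36.0], 0.92), ([268.0, 197.0, 46.0, 27.0], 0.88), ([403.0, 365.0, 79.0, 64.0], 0.86), ([406.0, 274.0, 69.0, 44.0], 0.74)]
0.7 [0.11754224 0.51162626 0.23129698] [ 1.12676101e-01  9.93631771e-01 -2.09949550e-05  1.81461718e-05] [ 0.76068891 -0.16409843  0.32560208]
```

View pics/top0.png

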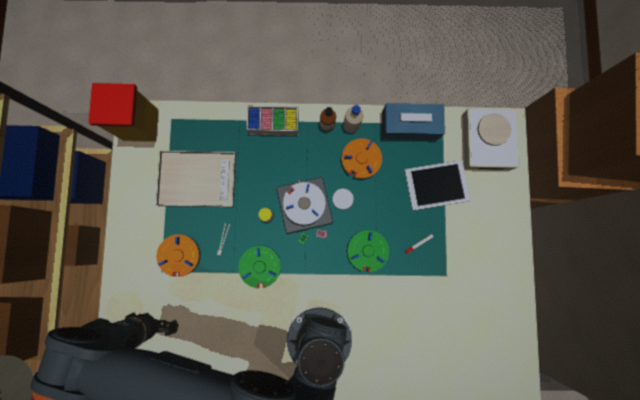

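View pics/side0.png

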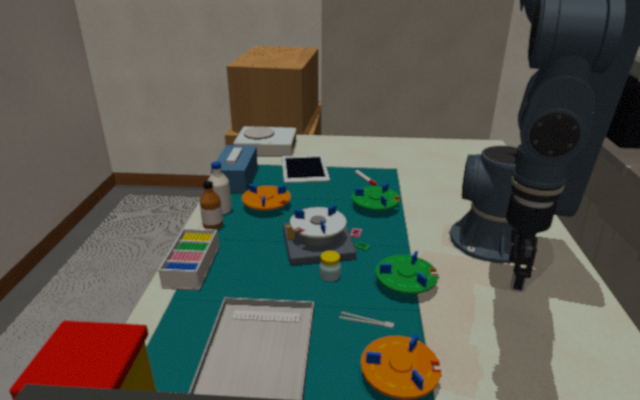

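The white carousel is at top (303,205) and side (319,222). The look-alikes in the top view are green (260,268) and (368,252), and orange (362,158) and (178,256). I choose the white one on the grey housing and check it with a crop.

```bash
cat > h.py <<'E'
from plant import *
import cv2,numpy as np
def P(n):
    p=camera_params(n);return np.array(p["mtx"]),np.array(p["extrinsics"])
def back(n,uv,z):
    K,E=P(n);d=E[:3,:3].T@np.linalg.inv(K)@[*uv,1];c=-E[:3,:3].T@E[:3,3]
    return c+d*(z-c[2])/d[2]
def proj(n,X):
    K,E=P(n);q=K@(E[:3,:3]@X+E[:3,3]);return q[:2]/q[2]
def rect(n,im,c,z,half=.13,N=400):
    # rectified plane at height z: image right = -y, image up = +x
    w=[[c[0]+half,c[1]+half],[c[0]+half,c[1]-half],[c[0]-half,c[1]-half],[c[0]-half,c[1]+half]]
    src=np.float32([proj(n,np.array([*a,z])) for a in w])
    return cv2.warpPerspective(im,cv2.getPerspectiveTransform(src,np.float32([[0,0],[N,0],[N,N],[0,N]])),(N,N),flags=cv2.INTER_CUBIC)
E
python3 - <<'E'
from h import *
t=back("top",(303,205),.082);print(t,back("side",(319,222),.085))
a=cv2.imread("pics/top0.png");b=cv2.imread("pics/side0.png")
cv2.imwrite("pics/r0.png",np.hstack([rect("top",a,t,.082),rect("side",b,t,.082)]))
for n,uv,z in(("top",(265,214),.065),("top",(343,198),.011)):print(back(n,uv,z))
E
```

```text
[0.51161127 0.07098828 0.082     ] [0.51735731 0.079499   0.085     ]
[0.47662359 0.21550795 0.065     ]
[ 0.55142916 -0.08620959  0.011     ]
```

View pics/r0.png

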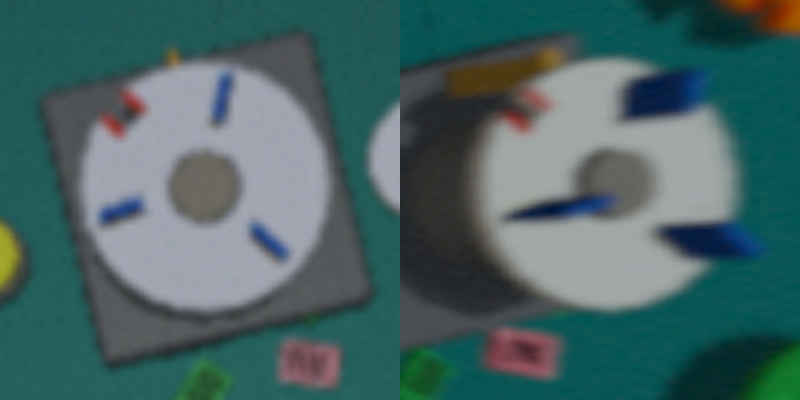

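The crop confirms the choice: white disc centred about (205,185) in the left half, notch (red stripes) at (124,114), brass pin at (173,55), and a blue fin at (121,210). I'll refine the centre and angles and work out the push path.

```bash
cat >> h.py <<'E'
def meas(n,im,c,dz=0):
    """im RGB; centre from the disc, notch angle from red stripes, all on the plane of the disc top"""
    z=.082-dz;N=520;half=.13;mm=2*half/N
    r=rect(n,im,c,z,half,N);hsv=cv2.cvtColor(r,cv2.COLOR_RGB2HSV)
    H,S,V=cv2.split(hsv);W=lambda u,v:np.array([c[0]+half-v*mm,c[1]+half-u*mm])
    m=((S<60)&(V>110)).astype(np.uint8)
    cs=max(cv2.findContours(m,0,2)[0],key=cv2.contourArea)
    h=cv2.convexHull(cs)
    e=cv2.fitEllipse(h);ctr=W(*e[0]);out={"ctr":ctr,"diam":np.array(e[1])*mm}
    yy,xx=np.mgrid[:N,:N];p=W(xx.ravel(),yy.ravel()) .T if 0 else np.c_[c[0]+half-yy.ravel()*mm,c[1]+half-xx.ravel()*mm]
    d=p-ctr;R=np.hypot(*d.T);A=np.degrees(np.arctan2(d[:,1],d[:,0]))
    red=(((H<8)|(H>172))&(S>130)&(V>90)).ravel()&(R<.086)&(R>.05)
    if red.sum(): v=d[red].mean(0);out["notch"]=(np.degrees(np.arctan2(v[1],v[0])),np.hypot(*v),red.sum())
    # pin on its own height
    blue=((H>100)&(H<130)&(S>120)&(V>50)).astype(np.uint8)
    k,_,st,ce=cv2.connectedComponentsWithStats(blue)
    out["fins"]=[np.round([np.degrees(np.arctan2(*(W(*q)-ctr)[::-1])),1e3*np.hypot(*(W(*q)-ctr))],1).tolist() for q,s in zip(ce[1:],st[1:]) if s[4]>150 and np.hypot(*(W(*q)-ctr))<.09]
    br=((H>12)&(H<28)&(S>110)&(V>80)).ravel()&(R<.12)&(R>.06)
    if br.sum(): v=d[br].mean(0);out["pin"]=(np.degrees(np.arctan2(v[1],v[0])),np.hypot(*v),br.sum())
    return out
E
python3 - <<'E'
from h import *
c=(.521,.067)
for n in("top","side"):
    im=cv2.imread(f"pics/{n}0.png")[:,:,::-1].copy();print(n,meas(n,im,c))
im=cv2.imread("pics/top0.png")[:,:,::-1].copy()
# housing pose from grey square at z=.03
r=rect("top",im,c,.03,.16,640);hsv=cv2.cvtColor(r,cv2.COLOR_RGB2HSV);m=((hsv[...,1]<70)&(hsv[...,2]>40)).astype(np.uint8)
m=cv2.morphologyEx(m,cv2.MORPH_OPEN,np.ones((7,7)))
q=cv2.minAreaRect(max(cv2.findContours(m,0,2)[0],key=cv2.contourArea));print(q,c[0]+.16-q[0][1]*.0005,c[1]+.16-q[0][0]*.0005)
E
```

```text
top {'ctr': array([0.52134958, 0.06806798]), 'diam': array([0.16383134, 0.16581741]), 'notch': (np.float64(48.41176389410812), np.float64(0.0699914026263203), np.int64(289)), 'fins': [[-11.1, 58.3], [106.6, 57.1], [-131.2, 55.3]], 'pin': (np.float64(14.127731807980771), np.float64(0.08521104877290579), np.int64(90))}
side {'ctr': array([0.52208385, 0.06655063]), 'diam': array([0.16365468, 0.1688721 ]), 'notch': (np.float64(53.70240118872167), np.float64(0.0730222556155546), np.int64(191)), 'fins': [[-33.6, 71.1], [122.9, 27.9], [-117.4, 80.1]], 'pin': (np.float64(26.767115268748352), np.float64(0.08976828527956125), np.int64(719))}
((317.23101806640625, 321.373779296875), (383.204345703125, 375.0309753417969), 76.34235382080078) 0.5203131103515626 0.06838449096679688
```

Call:
send_rows([
  [[362,-399,-20],[0,0,31.4],255],
  [[362,-399,-20],[0,0,31.4],255],
  [[362,-399,-20],[0,0,31.4],255],
  [[362,-399,-20],[0,0,31.4],255],
  [[362,-399,-20],[0,0,31.4],255],
  [[362,-399,-20],[0,0,31.4],255],
  [[362,-399,-20],[0,0,31.4],255],
  [[362,-399,-20],[0,0,31.4],255],
  [[362,-399,-20],[0,0,31.4],255],
  [[362,-399,-20],[0,0,31.4],255],
  [[362,-399,-20],[0,0,31.4],255],
  [[362,-399,-20],[0,0,31.4],255],
  [[362,-399,-20],[0,0,31.4],255],
  [[362,-399,-20],[0,0,31.4],255],
  [[362,-399,-70],[0,0,31.4],255],
  [[362,-399,-110],[0,0,31.4],255],
  [[362,-399,-110],[0,0,31.4],255],
])

```text
time: 2.82
position: [0.4774, 0.1125, 0.1193]
eef_rot: [-0.161, 0.987, -0.0, -0.003]
force: [0.0, 0.5, 0.2]
gripper_width: -0.0002
grip_force: 0.0
```

Call:
send_rows([
  [[0,0,-27],[0,0,0],255],
  [[0,0,-27],[0,0,0],255],
  [[5,2,-27],[0,0,0],255],
  [[9.5,3.2,-27],[0,0,0],255],
  [[13,5.4,-27],[0,0,-4.2],255],
  [[17,7.5,-27],[0,0,-8.5],255],
  [[21,9,-27],[0,0,-12.5],255],
  [[24.5,10.4,-27],[0,0,-16.5],255],
  [[28.5,11.4,-27],[0,0,-20.5],255],
  [[32.5,12.2,-27],[0,0,-24.5],255],
  [[35.5,12.6,-27],[0,0,-27.5],255],
  [[38.4,12.8,-27],[0,0,-30.5],255],
  [[38.4,12.8,-27],[0,0,-30.5],255],
  [[38.4,12.8,-27],[0,0,-30.5],255],
])

```text
time: 4.58
position: [0.5183, 0.1255, 0.0947]
eef_rot: [0.104, 0.995, 0.0, 0.0]
force: [0.3, 1.3, 0.1]
gripper_width: 0.0002
grip_force: 0.0
```

Run:
```python
from h import *
for n in("top","side"):
    im=snapshot(n);print(n,meas(n,im,(.521,.067)));cv2.imwrite(f"pics/{n}1.png",im[:,:,::-1])
a,b=[cv2.imread(f"pics/{n}1.png") for n in("top","side")]
cv2.imwrite("pics/r1.png",np.hstack([rect("top",a,(.521,.067),.082),rect("side",b,(.521,.067),.082)]))
```

```text
top {'ctr': array([0.52941153, 0.03655318]), 'diam': array([0.09519212, 0.16262688]), 'notch': (np.float64(35.75064151112895), np.float64(0.07772011116084122), np.int64(262)), 'fins': [[-10.2, 37.1]]}
side {'ctr': array([0.5070184 , 0.06903155]), 'diam': array([0.12934737, 0.15999831]), 'fins': [[49.9, 47.5], [-128.7, 60.1]], 'pin': (np.float64(33.779432634190805), np.float64(0.10611323217315337), np.int64(3144))}
```

View pics/r1.png

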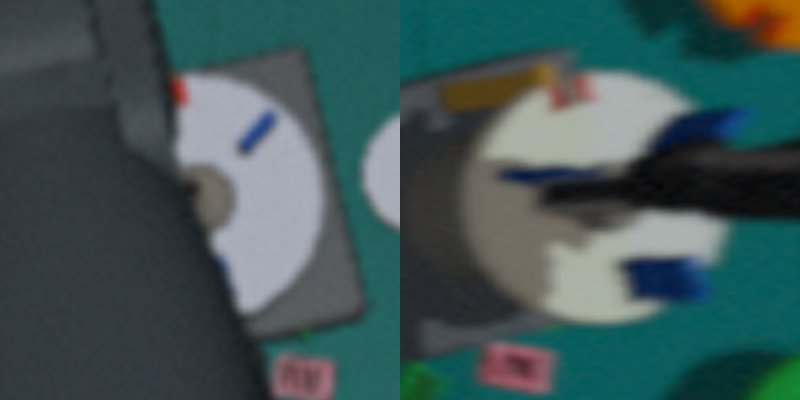

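Call:
send_rows([
  [[3,0,0],[0,0,-3],255],
  [[5.5,0,0],[0,0,-5.4],255],
  [[5.5,0,0],[0,0,-5.4],255],
  [[5.5,0,0],[0,0,-5.4],255],
  [[-3,2.5,0],[0,0,-5.4],255],
  [[-9,4.5,0],[0,0,-5.4],255],
  [[-9,4.5,50],[0,0,-5.4],255],
  [[-9,4.5,100],[0,0,-5.4],255],
  [[-50,45,100],[0,0,-5.4],255],
  [[-90,85,100],[0,0,-5.4],255],
  [[-130,125,100],[0,0,-5.4],255],
  [[-170,165,100],[0,0,-5.4],255],
  [[-210,205,100],[0,0,-5.4],255],
  [[-210,205,100],[0,0,-5.4],255],
])

```text
time: 6.42
position: [0.305, 0.3324, 0.1944]
eef_rot: [0.149, 0.989, 0.0, -0.0]
force: [-0.4, -0.6, -0.2]
gripper_width: -0.0001
grip_force: 0.0
```

Run:
```python
from h import *
for n in("top","side"):
    im=snapshot(n);print(n,meas(n,im,(.521,.067)));cv2.imwrite(f"pics/{n}2.png",im[:,:,::-1])
a,b=[cv2.imread(f"pics/{n}2.png") for n in("top","side")]
cv2.imwrite("pics/r2.png",np.hstack([rect("top",a,(.521,.067),.082),rect("side",b,(.521,.067),.082)]))
```

```text
top {'ctr': array([0.52225192, 0.06784715]), 'diam': array([0.16485419, 0.16730856]), 'notch': (np.float64(15.101875811630745), np.float64(0.06990386021510586), np.int64(327)), 'fins': [[-45.5, 57.2], [71.9, 57.9], [-167.2, 55.1]], 'pin': (np.float64(14.480202255213662), np.float64(0.07538349333485284), np.int64(733))}
side {'ctr': array([0.52289833, 0.06704347]), 'diam': array([0.16414276, 0.16964214]), 'fins': [[-59.7, 83.1], [55.0, 32.0], [-143.6, 68.4]], 'pin': (np.float64(42.062298753567404), np.float64(0.09722787232026135), np.int64(3228))}
```

View pics/r2.png

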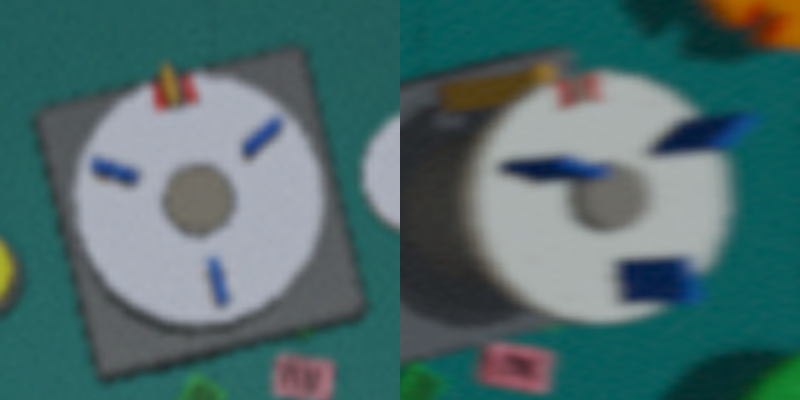

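Call:
send_rows([
  [[40,-50,0],[0,0,0],255],
  [[80,-100,0],[0,0,0],255],
  [[120,-150,0],[0,0,0],255],
  [[160,-200,0],[0,0,0],255],
  [[200,-245,0],[0,0,0],255],
  [[213.5,-262.7,0],[0,0,0],255],
  [[213.5,-262.7,0],[0,0,0],255],
  [[213.5,-262.7,-40],[0,0,0],255],
  [[213.5,-262.7,-80],[0,0,0],255],
  [[213.5,-262.7,-100],[0,0,0],255],
  [[213.5,-262.7,-102],[0,0,0],255],
  [[213.5,-262.7,-102],[0,0,0],255],
])

```text
time: 8.02
position: [0.5215, 0.0678, 0.093]
eef_rot: [0.152, 0.988, 0.0, 0.0]
force: [0.5, 0.7, -0.2]
gripper_width: 0.0001
grip_force: 0.0
```

Call:
send_rows([
  [[0,0,-2],[0,0,0],255],
  [[0,0,-4],[0,0,0],255],
  [[0,0,-6],[0,0,0],255],
  [[0,0,-8],[0,0,0],255],
  [[0,0,-9],[0,0,0],255],
  [[0,0,-10],[0,0,0],255],
  [[0,0,-10],[0,0,0],255],
])

```text
time: 8.9
position: [0.5218, 0.0678, 0.083]
eef_rot: [0.152, 0.988, 0.0, 0.001]
force: [-1.3, -0.2, 6.0]
gripper_width: -0.0002
grip_force: 3.0
```

Call:
send_rows([
  [[0,0,-1],[0,0,0],255],
  [[0,0,-2],[0,0,0],255],
  [[0,0,-3],[0,0,0],255],
  [[0,0,-4],[0,0,0],255],
  [[0,0,-4],[0,0,0],255],
  [[0,0,-4],[0,0,0],255],
])

```text
time: 9.65
position: [0.5218, 0.0678, 0.08]
eef_rot: [0.152, 0.988, 0.0, 0.001]
force: [-4.1, -0.9, 18.1]
gripper_width: 0.0001
grip_force: 8.9
```

Call:
send_rows([
  [[0,0,-1],[0,0,0],255],
  [[0,0,-2],[0,0,0],255],
  [[0,0,-2],[0,0,0],255],
  [[0,0,-2],[0,0,0],255],
])

```text
time: 10.15
position: [0.5219, 0.0678, 0.0799]
eef_rot: [0.152, 0.988, 0.0, 0.002]
force: [-12.0, -1.3, 38.3]
gripper_width: -0.0001
grip_force: 19.6
```

Rigid at z = 0.080, the seated hub height. I'll move clear and check.

Call:
send_rows([
  [[0,0,3],[0,0,0],255],
  [[0,0,10],[0,0,0],255],
  [[0,0,60],[0,0,0],255],
  [[0,0,116],[0,0,0],255],
  [[-40,50,116],[0,0,0],255],
  [[-80,100,116],[0,0,0],255],
  [[-120,150,116],[0,0,0],255],
  [[-160,200,116],[0,0,0],255],
  [[-213,262,116],[0,0,0],255],
  [[-213,262,116],[0,0,0],255],
  [[-213,262,116],[0,0,0],255],
])

```text
time: 11.52
position: [0.3073, 0.3309, 0.1923]
eef_rot: [0.15, 0.989, -0.0, -0.0]
force: [0.5, -0.1, -0.2]
gripper_width: -0.0002
grip_force: 0.0
```

Run:
```python
from h import *
for n in("top","side"):
    im=snapshot(n);print(n,meas(n,im,(.521,.067),.008));cv2.imwrite(f"pics/{n}3.png",im[:,:,::-1])
a,b=[cv2.imread(f"pics/{n}3.png") for n in("top","side")]
cv2.imwrite("pics/r3.png",np.hstack([rect("top",a,(.521,.067),.074),cv2.resize(b[180:280,270:370],(400,400),interpolation=2)]))
```

```text
top {'ctr': array([0.52215311, 0.06776065]), 'diam': array([0.16481276, 0.16702376]), 'notch': (np.float64(14.949861648621313), np.float64(0.07074135053197197), np.int64(348)), 'fins': [[-45.6, 56.8], [71.9, 57.6], [-167.3, 55.0]], 'pin': (np.float64(14.440271804950832), np.float64(0.07650969620867551), np.int64(759))}
side {'ctr': array([0.52299455, 0.06663327]), 'diam': array([0.16392987, 0.17083383]), 'fins': [[-59.5, 82.4], [56.1, 32.7], [-144.0, 67.7]], 'pin': (np.float64(32.94178382992857), np.float64(0.08808991131232927), np.int64(3575))}
```

View pics/r3.png

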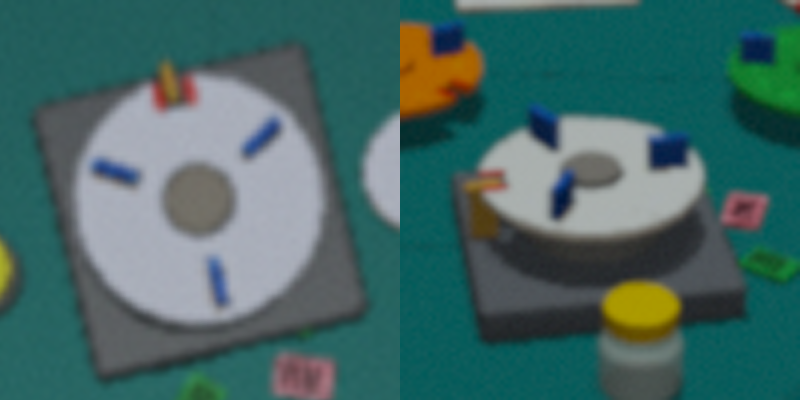

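The carousel sits level with the brass pin in the notch (left half, about (172,85)). Nothing else has moved and the robot is clear.

```bash
python3 -c "
from plant import *
print(close_job())"
```

```text
the job is handed in; nothing more can be done
None
```

The carousel is turned with its notch over the pin and pressed down to its seat (hub at 80 mm, level in the pictures); the arm is clear and the job is handed in, though the hand-in call returned no verdict.

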